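# Click the carry handle back onto a condiment carousel

## Task

The carry handle of the condiment carousel has been washed and stands on the drying mat. Slide its sleeve down over the carousel's stem, easing it past the sprung balls without forcing or slamming it, until it clicks and sits fully home; then, still holding it, give it a light upward tug to make sure that it has caught, and let go, leaving it home and upright. Leave the pots, mug, lunch cube, teaspoon and scoop where they are.

Things in the scene. Friction and masses are not known exactly. Their poses are not given: they have to be found in the camera images.
- caddy: Condiment carousel, 220 mm across, does not shift on the counter. Origin on its vertical axis at counter height, z up. A grey turning tray carries four pots, whose caps reach 99 mm up. In the middle a fixed steel column with a black clamp ring holds an upright telescoping steel stem (see clamp_top), on the same axis.
- clamp_top (a point): Top of the clamp ring, on the axis, 106 mm up. From it rises the stem, which stays put: flange 42 mm wide, its top being the seat for the handle, then 55 mm of stem, 20 mm diameter, the last 8 mm a cone to 11 mm. The clamped height is not measured and differs each day: seat 6 to 26 mm above this point. Two sprung balls sit on the stem 32 mm above the seat, on the caddy's +x and -x sides.
- ball_a (a joint): Brass ball (10 mm) on the stem towards the caddy's +x; m: 0 = out (3.5 mm proud), 0.0034 = pressed in; 6.5 N per mm. The sleeve's cone meets the balls at foot 28 mm above the seat; the push rises to 9 to 15 N within 5 mm, falls to a slight drag in the bore, and from 5 mm above the seat the balls spring out and pull it down (some 9 N): the click. Over 25 N on the seat dents it.
- ball_b (a joint): The opposite ball, on the -x side; same values. The seat is hard. Once clicked home, the handle has about 1 mm of free play and then resists being lifted, up to about 13 N beyond its weight, when it comes off. A fair tug is 6 to 9 N beyond its weight.
- handle_mid (a point): Centre (on the sleeve's axis, half-way up) of the carry handle: 112 mm tall, 0.16 to 0.26 kg, standing upright on its sleeve's mouth on the mat. z is up along the sleeve, x along the grip. Aluminium sleeve below, 37 mm across (47 mm at the foot), with an orange band; blue D-shaped grip above. It fits the stem at any turn about its axis.
- handle_bar (a point): Centre of the grip's flat-sided top bar, 48 mm above handle_mid: 76 mm long (along the handle's x), 16 mm wide (y), 20 mm tall. Below it is an opening 54 mm long and 28 mm high, closed by a leg at each end.
- handle_mouth (a point): Centre of the sleeve's open foot, 56 mm below handle_mid. Mouth: a cone from 30 mm at the rim to 22 mm at 10.5 mm up; then a 22 mm bore, 58 mm deep in all. From 26.8 to 38 mm above the rim the bore widens to a 30 mm groove, into which the balls spring when the foot is on the seat.
- pot0: Clear condiment pot, 62 mm across and 73 mm tall, 0.07 kg, loose in its well; origin at the centre of its underside, z up. Twist cap: red.
- pot1: Clear condiment pot, 62 mm across and 73 mm tall, 0.07 kg, loose in its well; origin at the centre of its underside, z up. Twist cap: yellow.
- pot2: Clear condiment pot, 62 mm across and 73 mm tall, 0.07 kg, loose in its well; origin at the centre of its underside, z up. Twist cap: green.
- pot3: Clear condiment pot, 62 mm across and 73 mm tall, 0.07 kg, loose in its well; origin at the centre of its underside, z up. Twist cap: white.
- mug: White ceramic mug, 84 mm across, 95 mm tall, handle at its +y; origin at the centre of its underside.
- lunch_cube: Navy insulated lunch cube, 154 mm square, 175 mm tall with its carry strap; origin at the centre of its underside.
- teaspoon: Stainless teaspoon, 140 mm long, lying along its x axis on the drying mat; origin at the middle of its underside.
- scoop: Orange plastic scoop on the drying mat, bowl 48 mm across and 28 mm tall with a flat handle 80 mm long towards its -x; origin under the bowl.
- mat: Grey drying mat, fixed, 240 by 300 mm and 5 mm thick; origin at the centre of its underside. The handle, teaspoon and scoop stand or lie on it.

How it is judged:
On the way, in this order (a step that is already met when the one before it is completed fails the run):
1. the handle is down on the stem with both balls sprung out into its groove (clicked home) (z of handle_mid in the frame of caddy below 0.192 m and horizontal distance between handle_mid and caddy below 0.006 m and value of joint each of ball_a, ball_b below 8e-05 m), for 0.2 s.
2. while held and still home, it is tugged upward so that the balls take the pull (z of handle_mid in the frame of caddy below 0.192 m and horizontal distance between handle_mid and caddy below 0.006 m and contact force between handle and the fingers above 1 N and value of joint any of ball_a, ball_b above 0.00015 m).
At the end, for the whole second after the job is handed in: The handle sits on the stem with its middle less than 192 mm above the carousel's origin and within 6 mm of its axis, both balls out in its groove (pressed in by less than 0.3 mm), upright within 0.08 rad, at rest (z of handle_mid in the frame of caddy below 0.192 m and horizontal distance between handle_mid and caddy below 0.006 m and value of joint each of ball_a, ball_b below 0.0003 m and angle between handle_mid's own z axis and vertical below 0.08 rad and linear speed of handle below 0.02 m/s); the robot touches nothing.
It fails at once if the handle is forced or slammed down onto the flange it seats on (more than 25 N) (contact force between handle and seat_flange above 25 N).
It fails at once if the handle is jammed against the carousel (contact forces over 60 N in all) (contact force between handle and caddy above 60 N).
It fails at once if a pot is tipped or shifted by more than 30 mm (distance of any of pot0, pot1, pot2, pot3 from where it was at the start of the episode above 0.03 m or angle between any of pot0, pot1, pot2, pot3's own z axis and vertical above 0.35 rad).
It fails at once if the mug or the lunch cube is tipped or shifted by more than 30 mm (distance of any of mug, lunch_cube from where it was at the start of the episode above 0.03 m or angle between any of mug, lunch_cube's own z axis and vertical above 0.35 rad).
It fails at once if the teaspoon or the scoop is shifted by more than 30 mm (distance of any of teaspoon, scoop from where it was at the start of the episode above 0.03 m).
It also fails if it takes over 72 s, if anything falls off the work surface, if the arm or the gripper's body presses on something with over 40 N, if the wrist force passes 120 N, or if a joint passes its speed limit or range.

## Robot

A 7-joint arm with a two-finger parallel gripper is mounted at the origin on the work surface. World frame = base frame: x ahead of the robot, y to its left, z up, the work surface at z = 0. Lengths are in m, angles in rad, forces in N, time in s.
With the tool pointing down it reaches from about 0.4 to 0.85 m from the base axis. Payload 4.5 kg.
Tool frame: the origin (TCP) lies at the very end of the fingers, on their centre line; the grasp point (between the pads) lies 19 mm behind it; z points along the fingers, y is the line along which they close (so a half turn about z gives the same grasp; the last joint's range is limited). The gripper opens to 88 mm and grips with 3 to 60 N. Pads are 18 mm wide; open, the fingers measure 123 mm over their backs; the gripper's body (75 mm by 187 mm) begins 45 mm behind the grasp point.
Start: joints at [1.314, 0.689, -0.195, 1.565, 0.157, 0.902, -0.215], TCP at [0.179, -0.599, 0.239] pointing down, gripper open.
Joint ranges: [-3.01, 3.01], [-0.46, 2.08], [-1.47, 1.51], [0.13, 2.56], [-1, 4.14], [0.04, 2.09], [-2.66, 2.66]. Speed limits (rad/s): [2.57, 2.57, 3.14, 3.14, 3.14, 3.14, 3.14].

## Interface

Orientations are given as a unit quaternion [x, y, z, w].
In Python, from plant import r, eyes, nets gives the robot as it stands.
- The arm moves only by the shell command python3 -m pendant 'ROWS' [FORCE]. ROWS is JSON, a list of rows, each an object of numbers: "claw": the opening, from 0 (shut) to 1 (fully open); "dx", "dy", "dz": the shift along the world's x, y, z in mm; "twist": the turn about the world's z in rad. In form: [{"claw": .., "dx": .., "dy": .., "dz": .., "twist": ..}, ...]. A call has 1 to 8 rows; each row is the pose to reach, as a shift and turn from the pose commanded when the call began; what a row does not reach only later rows make up. A row lasts 1/10 s, in which the tool goes at most 50 mm and 8.59 degrees, less where a joint would pass 70% of its speed; a pose out of reach is approached as far as the arm can. A call with a gripper value outside its range is refused whole. The fingers move at their own pace and stop on an object; FORCE is the grip in N (left out, the last holds). Time passes only in rows, so rows that repeat a pose let the fingers close. It gives the time, the measured TCP pose, the force, the opening and the grip force at its end, in the units of the state.
- r.get_state(): the state, without advancing time (a new reading comes with each control period).
- eyes.snapshot(name): name is "scene" or "top" or "wrist"; returns (picture, depth): 384x512x3 uint8, blue, green, red; 384x512 float32, m along the optical axis (not along the pixel's ray), 0 where there is no reading.
- eyes.camera_info(name): a dict with "K" (3x3 intrinsics, pixels), "D" ([k1, k2, p1, p2, k3] as OpenCV has them; the pictures are not rectified), "world_to_cam" (4x4, takes a point from world to camera coordinates); the wrist camera has in their place "T_tool_cam" (4x4, takes a point from camera to tool coordinates, whose origin is the TCP and whose axes are the flange's). Camera axes: x right, y down, z forward; pixel columns grow to the right and rows downward; lengths in m; the calibration is good to about 2 mm. A picture is of the moment at which its call begins: read the wrist's pose just before it. camera_info takes no time and is no camera call.
- r.finish_job(): hands the job in; it is judged then, once.
Trained networks look in the newest picture that a camera, given by its name, has taken for a name from the list of things; names that differ only in an ending like _2 or _b are one class to them, and where a whole thing is asked for, a point or a joint stands for the part that bears it (a point fixed in the world has none). Each returns a list of dicts, best first, with "confidence" (0 to 1); they miss things now and then, are a little off and sometimes report something else, mostly with a low value. They report only what shows in the picture. A call takes as long as a camera call.
- nets.spot_in(camera, query): "box" ([left, top, width, height] as shares, 0 to 1, of the picture: columns of its width, rows of its height, round what is visible of it).
- nets.place_of(camera, query): "position" ([column, row] as shares, 0 to 1, of the picture: columns of its width, rows of its height: a listed point, or the origin of a listed thing).
The state is a dict: "clock": time; "q": joint angles; "qd": joint speeds; "joint_torque": joint torques, N m; "tool_pos": TCP position; "eef_rot": TCP orientation; "contact_force": force on the tool from outside, world axes, zero at the start; "moment": the same for the moment, N m; "opening": opening from 0.0 (shut) to 1.0 (fully open); "finger_force": force on a finger pad.
Only numpy, scipy, OpenCV 4.12 (cv2) and the standard library are available. Lean on these libraries where they do the work, as an engineer would, in place of code of your own. Each camera call takes 0.05 s, during which the arm holds its last target. There are 200 camera calls.

## Working session

There is one attempt and no reset: what is moved stays moved. The work goes in short steps, Python scripts to look and compute and a shell command to move; the robot and the scene stay as the last step left them, time stands still between calls to the robot, and variables do not carry over. Pictures are saved under pics/ and viewed, at most 10 in all, crops included, and the job is handed in when it is done.

```bash
mkdir -p pics; ls
cat > h.py <<'E'
from plant import r, eyes, nets
import numpy as np, cv2
from scipy.spatial.transform import Rotation as R
def cam(name):
    i=eyes.camera_info(name); K=np.array(i["K"]); D=np.array(i["D"],float)
    if name=="wrist":
        s=r.get_state(); T=np.eye(4); T[:3,:3]=R.from_quat(s["eef_rot"]).as_matrix(); T[:3,3]=s["tool_pos"]
        return K,D,T@np.array(i["T_tool_cam"])
    return K,D,np.linalg.inv(np.array(i["world_to_cam"]))
def ray(c,px):
    K,D,T=c; u=cv2.undistortPoints(np.array([[px]],float),K,D)[0,0]
    return T[:3,3],T[:3,:3]@np.array([u[0],u[1],1.])
def atz(c,px,z):
    o,d=ray(c,px); return o+d*(z-o[2])/d[2]
def cloud(c,dep,step=1):
    v,u=np.mgrid[0:384:step,0:512:step]; z=dep[::step,::step].ravel()
    p=np.stack([u.ravel(),v.ravel()],1).astype(float)
    n=cv2.undistortPoints(p[:,None],c[0],c[1])[:,0]
    P=np.c_[n*z[:,None],z]@c[2][:3,:3].T+c[2][:3,3]
    P[z<=0]=np.nan; return P.reshape(v.shape+(3,))
E
cat > a.py <<'E'
from h import *
print(r.get_state())
ims=[]
for n in ("scene","top"):
    c=cam(n); im,d=eyes.snapshot(n); np.savez(f"{n}.npz",im=im,d=d,T=c[2]); cv2.imwrite(f"pics/{n}.png",im)
    print(n,c[2][:3,3].round(3),c[2][:3,2].round(2))
    for q in ["clamp_top","handle_mid","handle_bar","handle_mouth","caddy","ball_a","mug","lunch_cube","teaspoon","scoop","pot0","pot1","pot2","pot3"]:
        for o in nets.place_of(n,q)[:1]:
            print(q,round(o["confidence"],2),(np.array(o["position"])*[512,384]).round(1))
E
python3 a.py
```

```text
pics
{'clock': 0.0, 'q': array([ 1.31378374,  0.68997599, -0.19451669,  1.56631707,  0.15732305,
        0.90248891, -0.21509775]), 'qd': array([ 7.40814532e-05,  5.59540555e-05, -1.13119081e-04, -1.34718269e-03,
       -8.39167506e-04, -4.40039157e-04, -1.99924255e-03]), 'joint_torque': array([ 4.95750392e-04, -5.27561331e+01, -1.26681402e+00, -1.53432423e+01,
       -5.25996136e-02,  6.54658681e-03,  1.78703458e-04]), 'tool_pos': array([ 0.17897983, -0.59818307,  0.23792227]), 'eef_rot': array([ 9.89439493e-01,  1.44943725e-01, -2.01344703e-04, -8.74748778e-04]), 'contact_force': array([0.68317408, 1.20214947, 0.46985427]), 'moment': array([ 0.01162991,  0.06452981, -0.05325171]), 'finger_force': 0.0, 'opening': 1.0036184316468384}
scene [1.062 0.264 1.109] [-0.44 -0.25 -0.86]
clamp_top 0.66 [215.3 183.6]
handle_mid 0.68 [340.9 232.6]
handle_bar 0.57 [345.9 220.9]
handle_mouth 0.79 [338.6 238.6]
caddy 0.6 [217.7 204.7]Traceback (most recent call last):
  File "a.py", line 8, in <module>
    for o in nets.place_of(n,q)[:1]:
             ~~~~~~~~~~~~~^^^^^
ValueError: it knows: caddy, clamp_top, handle_bar, handle_mid, handle_mouth, lunch_cube, mat, mug, pot, scoop, teaspoon
```

```bash
sed -i 's/"ball_a",//; s/"pot0","pot1","pot2","pot3"/"pot"/; s/\[:1\]:/[:4]:/' a.py
cat >> a.py <<'E'
            H={"clamp_top":.106,"handle_mid":.061,"handle_bar":.109,"handle_mouth":.005}.get(q,0.005)
            print("   ",atz(c,np.array(o["position"])*[512,384],H).round(3))
E
python3 a.py | grep -v "^{"; python3 -c "
import cv2,numpy as np
a=cv2.imread('pics/scene.png');b=cv2.imread('pics/top.png')
cv2.imwrite('pics/both.png',cv2.resize(np.hstack([a,b]),(800,300)))"
```

```text
0.9024948 , -0.21511314]), 'qd': array([-0.00046123, -0.00268096,  0.00110986, -0.00222933,  0.00156181,
       -0.00014342,  0.0004424 ]), 'joint_torque': array([ 1.26245508e-03, -5.26990306e+01, -1.26487635e+00, -1.53404546e+01,
       -5.22271846e-02,  3.46743793e-03,  1.18568473e-04]), 'tool_pos': array([ 0.17913787, -0.59858976,  0.23845   ]), 'eef_rot': array([ 9.89447853e-01,  1.44889151e-01, -6.10170071e-05, -2.75283274e-04]), 'contact_force': array([-0.05639927, -0.22605025,  0.57578556]), 'moment': array([ 0.00187398,  0.00609239, -0.02226812]), 'finger_force': 0.0, 'opening': 0.9979155451934417}
scene [1.062 0.264 1.109] [-0.44 -0.25 -0.86]
clamp_top 0.75 [218.3 182.8]
    [ 0.578 -0.137  0.106]
handle_mid 0.97 [343.3 231.7]
    [0.512 0.194 0.061]
handle_bar 0.94 [346.3 220.9]
    [0.507 0.191 0.109]
handle_mouth 0.86 [339.5 238.4]
    [0.505 0.191 0.005]
caddy 0.93 [219.3 206.4]
    [ 0.59  -0.133  0.005]
mug 0.85 [275.9 280. ]
    [0.692 0.105 0.005]
lunch_cube 0.73 [156.6 137.6]
    [ 0.493 -0.424  0.005]
teaspoon 0.93 [383.4 220.6]
    [0.395 0.271 0.005]
scoop 0.56 [
[... 358 characters left out ...]
.3]
    [ 0.599 -0.144  0.106]
handle_mid 0.86 [173.2 211.1]
    [0.509 0.189 0.061]
handle_bar 0.68 [167.8 213.3]
    [0.499 0.195 0.109]
handle_mouth 0.61 [177.  210.7]
    [0.513 0.189 0.005]
caddy 0.85 [287.8 188.5]
    [ 0.58  -0.151  0.005]
caddy 0.56 [273.5 167.9]
    [ 0.644 -0.108  0.005]
mug 0.87 [204.8 152.5]
    [0.694 0.105 0.005]
lunch_cube 0.7 [377.4 217.2]
    [ 0.488 -0.429  0.005]
teaspoon 0.85 [151.9 250.8]
    [0.392 0.263 0.005]
scoop 0.94 [122.6 208.2]
    [0.522 0.356 0.005]
pot 0.95 [269.3 198.1]
    [ 0.55  -0.094  0.005]
pot 0.9 [271.6 167.5]
    [ 0.645 -0.102  0.005]
pot 0.83 [297.9 202.2]
    [ 0.537 -0.181  0.005]
pot 0.8 [304.  176.1]
    [ 0.618 -0.202  0.005]
```

View pics/both.png

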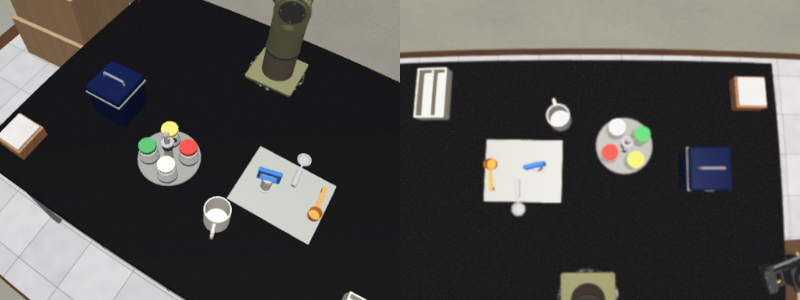

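The scene picture (left half) shows the carousel at about (168,155), handle (268,178), mug (217,215), scoop and spoon on the mat; the top view agrees, with the handle bar at (535,166) running mostly along world y. Now I'll get the bar's axis and the stem from depth.

```bash
cat > b.py <<'E'
from h import *
for n in ("top","scene"):
    z=np.load(n+".npz"); c=cam(n); P=cloud(c,z["d"]); im=z["im"].astype(int)
    X,Y,Z=P[...,0],P[...,1],P[...,2]
    m=(np.hypot(X-.507,Y-.191)<.07)&(Z>.095)&(Z<.13)&(im[...,0]-im[...,2]>40)
    Q=P[m]; mu=Q.mean(0); rect=cv2.minAreaRect(Q[:,:2].astype(np.float32)*1000)
    w,V=np.linalg.eigh(np.cov(Q[:,:2].T)); a=V[:,1]
    print(n,len(Q),"bar",mu.round(4),"ctr",np.round(rect[0],1),np.round(rect[1],1),"ang",np.arctan2(a[1],a[0]), "zmax",np.percentile(Q[:,2],90))
    m=(np.hypot(X-.587,Y+.145)<.05)&(Z>.125); Q=P[m]
    print("stem",len(Q),np.nanmedian(Q,0).round(4),np.percentile(Q[:,2],[50,90,98]).round(4) if len(Q) else "")
    Q=Q[Q[:,2]>.14]; print("  >.14",len(Q),Q.mean(0) if len(Q) else "")
s=r.get_state(); Rm=R.from_quat(s["eef_rot"]).as_matrix(); print(Rm[:,1],s["tool_pos"])
E
python3 b.py
```

```text
top 176 bar [0.5055 0.1855 0.1173] ctr [506.2 186.2] [16.1 76.6] ang 1.7827892523568456 zmax 0.12089330927851671
stem 75 [ 0.5827 -0.143   0.1687] [0.1687 0.1768 0.1786]
  >.14 63 [ 0.58398801 -0.14307544  0.16758898]
scene 258 bar [0.511  0.1909 0.114 ] ctr [508.9 190.6] [17.6 74.5] ang 1.8111734771107755 zmax 0.11948836756782923
stem 119 [ 0.5934 -0.1379  0.1592] [0.1592 0.1753 0.1769]
  >.14 91 [ 0.59201877 -0.13900086  0.16359111]
[ 2.86787843e-01 -9.57994118e-01  5.93580336e-05] [ 0.1792274 -0.5987633  0.2387392]
```

```bash
python3 -m pendant '[{"claw":1,"dz":40},{"claw":1,"dx":20,"dy":20,"dz":80,"twist":0.1},{"claw":1,"dx":50,"dy":50,"dz":110,"twist":0.2},{"claw":1,"dx":80,"dy":80,"dz":110,"twist":0.3},{"claw":1,"dx":110,"dy":110,"dz":110,"twist":0.4},{"claw":1,"dx":140,"dy":140,"dz":110,"twist":0.5},{"claw":1,"dx":170,"dy":170,"dz":110,"twist":0.6},{"claw":1,"dx":200,"dy":205,"dz":110,"twist":0.7}]' 20
python3 -m pendant '[{"claw":1,"dx":30,"dy":40,"twist":0.1},{"claw":1,"dx":55,"dy":80,"twist":0.2},{"claw":1,"dx":80,"dy":120,"twist":0.3},{"claw":1,"dx":95,"dy":160,"twist":0.4},{"claw":1,"dx":105,"dy":205,"twist":0.5},{"claw":1,"dx":115,"dy":250,"twist":0.6},{"claw":1,"dx":120,"dy":295,"twist":0.7},{"claw":1,"dx":120,"dy":340,"twist":0.8}]'
python3 -c "
from h import *;s=r.get_state();print(s)"
```

```text
{'clock': 1.4, 'q': array([ 1.31378646,  0.68909639, -0.19460096,  1.56532169,  0.15732226,
        0.90250231, -0.21507729]), 'qd': array([-0.0004504 ,  0.0008837 , -0.00026329,  0.00136417,  0.00048707,
       -0.00038276,  0.00012021]), 'joint_torque': array([ 7.00505279e-04, -5.27480328e+01, -1.26678552e+00, -1.53739911e+01,
       -5.18714183e-02, -7.02703128e-04, -9.07258482e-06]), 'tool_pos': array([ 0.1792274, -0.5987633,  0.2387392]), 'eef_rot': array([9.89442802e-01, 1.44923912e-01, 3.46563764e-07, 2.99449260e-05]), 'contact_force': array([ 0.28568254,  0.20343672, -0.42380201]), 'moment': array([-0.04085032, -0.01792396,  0.06124988]), 'finger_force': 0.0, 'opening': 0.9979287553492515}validation failed for argument at $[0]...
validation failed for argument at $[0]...
```

Every row probably needs all five fields.

```bash
python3 -m pendant '[{"claw":1,"dx":0,"dy":0,"dz":40,"twist":0},{"claw":1,"dx":20,"dy":20,"dz":80,"twist":0.1},{"claw":1,"dx":50,"dy":50,"dz":110,"twist":0.2},{"claw":1,"dx":80,"dy":80,"dz":110,"twist":0.3},{"claw":1,"dx":110,"dy":110,"dz":110,"twist":0.4},{"claw":1,"dx":140,"dy":140,"dz":110,"twist":0.5},{"claw":1,"dx":170,"dy":170,"dz":110,"twist":0.6},{"claw":1,"dx":200,"dy":205,"dz":110,"twist":0.7}]' 20
```

```text
clock: 2.2
tool_pos: [0.3801, -0.393, 0.3489]
eef_rot: [0.879, 0.477, -0.0, 0.0]
contact_force: [0.6, -0.9, -0.2]
opening: 1.001
finger_force: 0.0
```

```bash
python3 -m pendant '[{"claw":1,"dx":25,"dy":40,"dz":0,"twist":0.1},{"claw":1,"dx":45,"dy":80,"dz":0,"twist":0.2},{"claw":1,"dx":65,"dy":120,"dz":0,"twist":0.3},{"claw":1,"dx":85,"dy":165,"dz":0,"twist":0.4},{"claw":1,"dx":100,"dy":210,"dz":0,"twist":0.5},{"claw":1,"dx":110,"dy":255,"dz":0,"twist":0.6},{"claw":1,"dx":120,"dy":300,"dz":0,"twist":0.7},{"claw":1,"dx":125,"dy":345,"dz":0,"twist":0.8}]'
python3 -m pendant '[{"claw":1,"dx":0,"dy":45,"dz":0,"twist":0},{"claw":1,"dx":0,"dy":90,"dz":-20,"twist":0},{"claw":1,"dx":0,"dy":135,"dz":-50,"twist":0},{"claw":1,"dx":0,"dy":180,"dz":-80,"twist":0},{"claw":1,"dx":3,"dy":215,"dz":-110,"twist":0},{"claw":1,"dx":3,"dy":237,"dz":-120,"twist":0},{"claw":1,"dx":3,"dy":237,"dz":-120,"twist":0},{"claw":1,"dx":3,"dy":237,"dz":-120,"twist":0}]'
cat > c.py <<'E'
from h import *
import sys
c=cam("wrist"); im,d=eyes.snapshot("wrist"); cv2.imwrite("pics/w1.png",im)
np.savez("w1.npz",im=im,d=d,T=c[2])
P=cloud(c,d); X,Y,Z=P[...,0],P[...,1],P[...,2]; im=im.astype(int)
m=(np.hypot(X-.507,Y-.191)<.08)&(Z>.09)&(Z<.14)&(im[...,0]-im[...,2]>40)
Q=P[m]; print(len(Q), np.percentile(Q[:,2],[5,50,90]))
Q=Q[Q[:,2]>.11]
rect=cv2.minAreaRect(Q[:,:2].astype(np.float32)*1000); w,V=np.linalg.eigh(np.cov(Q[:,:2].T)); a=V[:,1]
print(Q.mean(0),rect,np.arctan2(a[1],a[0]))
for q in("handle_bar","handle_mid"):
    for o in nets.place_of("wrist",q)[:1]:
        print(q,o["confidence"],np.array(o["position"])*[512,384],atz(c,np.array(o["position"])*[512,384],.109 if q[-1]=="r" else .061))
s=r.get_state(); Rm=R.from_quat(s["eef_rot"]).as_matrix(); print(s["tool_pos"],Rm[:,1],np.arctan2(Rm[1,1],Rm[0,1]),c[2][:3,3],c[2][:3,2], s["contact_force"])
E
python3 c.py
```

```text
clock: 3.0
tool_pos: [0.5048, -0.0469, 0.3489]
eef_rot: [0.624, 0.782, 0.0, 0.0]
contact_force: [0.1, -0.3, -0.9]
opening: 0.995
finger_force: 0.0
clock: 3.8
tool_pos: [0.5072, 0.1881, 0.2286]
eef_rot: [0.625, 0.781, -0.0, 0.0]
contact_force: [-0.1, -1.1, 0.7]
opening: 1.002
finger_force: 0.0
1476 [0.11681142 0.11873931 0.11978001]
[0.50562753 0.19153691 0.11870642] ((505.9044494628906, 189.5743865966797), (15.550224304199219, 74.66909790039062), 12.27189826965332) 1.7868592930014295
handle_bar 0.55 [257.8944 185.8944] [0.50550913 0.19136119 0.109     ]
handle_mid 0.73 [258.816  178.7904] [0.50725635 0.18801159 0.061     ]
[0.50797155 0.18649208 0.22943622] [0.9764814  0.21559836 0.00119339] 0.21730471798203352 [0.49174775 0.25261454 0.3746707 ] [ 0.05669468 -0.2527472  -0.96586985] [-0.19329511 -0.18122357 -0.38753977]
```

View pics/w1.png

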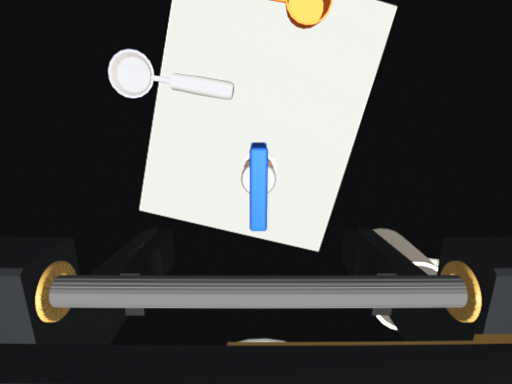

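The wrist view shows the blue bar vertical at (258,187), centred between the fingers, and clear of the spoon, scoop and mug. Descending.

```bash
python3 -m pendant '[{"claw":1,"dx":-1,"dy":1,"dz":-30,"twist":0},{"claw":1,"dx":-1,"dy":2,"dz":-65,"twist":0},{"claw":1,"dx":-1,"dy":2,"dz":-95,"twist":0},{"claw":1,"dx":-1,"dy":2,"dz":-120,"twist":0},{"claw":1,"dx":-1,"dy":2,"dz":-134,"twist":0},{"claw":1,"dx":-1,"dy":2,"dz":-139,"twist":0},{"claw":1,"dx":-1,"dy":2,"dz":-139,"twist":0},{"claw":1,"dx":-1,"dy":2,"dz":-139,"twist":0}]'
python3 -m pendant '[{"claw":0.5,"dx":0,"dy":0,"dz":0,"twist":0},{"claw":0.35,"dx":0,"dy":0,"dz":0,"twist":0},{"claw":0.25,"dx":0,"dy":0,"dz":0,"twist":0},{"claw":0.1,"dx":0,"dy":0,"dz":0,"twist":0},{"claw":0.1,"dx":0,"dy":0,"dz":0,"twist":0},{"claw":0.1,"dx":0,"dy":0,"dz":0,"twist":0},{"claw":0.1,"dx":0,"dy":0,"dz":0,"twist":0},{"claw":0.1,"dx":0,"dy":0,"dz":0,"twist":0}]' 30
```

```text
clock: 4.75
tool_pos: [0.5071, 0.19, 0.0908]
eef_rot: [0.626, 0.78, 0.001, 0.0]
contact_force: [0.1, 0.0, 0.7]
opening: 0.999
finger_force: 0.0
clock: 5.55
tool_pos: [0.5062, 0.1903, 0.0897]
eef_rot: [0.625, 0.78, 0.0, -0.0]
contact_force: [0.3, 0.1, -0.7]
opening: 0.294
finger_force: 0.0
```

```bash
python3 -m pendant '[{"claw":0,"dx":0,"dy":0,"dz":0,"twist":0},{"claw":0,"dx":0,"dy":0,"dz":0,"twist":0},{"claw":0,"dx":0,"dy":0,"dz":0,"twist":0},{"claw":0,"dx":0,"dy":0,"dz":0,"twist":0},{"claw":0,"dx":0,"dy":0,"dz":0,"twist":0},{"claw":0,"dx":0,"dy":0,"dz":0,"twist":0}]' 40
```

```text
clock: 6.15
tool_pos: [0.5063, 0.1903, 0.0897]
eef_rot: [0.625, 0.78, 0.0, 0.0]
contact_force: [0.8, 0.3, -0.5]
opening: 0.174
finger_force: 40.0
```

Gripped (15 mm wide at 40 N). Lift and weigh.

```bash
python3 -m pendant '[{"claw":0,"dx":0,"dy":0,"dz":15,"twist":0},{"claw":0,"dx":0,"dy":0,"dz":45,"twist":0},{"claw":0,"dx":0,"dy":0,"dz":80,"twist":0},{"claw":0,"dx":0,"dy":0,"dz":115,"twist":0},{"claw":0,"dx":0,"dy":0,"dz":150,"twist":0},{"claw":0,"dx":0,"dy":0,"dz":190,"twist":0},{"claw":0,"dx":0,"dy":0,"dz":225,"twist":0},{"claw":0,"dx":0,"dy":0,"dz":250,"twist":0}]'
python3 -m pendant '[{"claw":0,"dx":5,"dy":-25,"dz":0,"twist":-0.05},{"claw":0,"dx":10,"dy":-65,"dz":0,"twist":-0.12},{"claw":0,"dx":18,"dy":-110,"dz":0,"twist":-0.2},{"claw":0,"dx":26,"dy":-155,"dz":0,"twist":-0.28},{"claw":0,"dx":34,"dy":-200,"dz":0,"twist":-0.36},{"claw":0,"dx":42,"dy":-245,"dz":0,"twist":-0.45},{"claw":0,"dx":50,"dy":-285,"dz":0,"twist":-0.53},{"claw":0,"dx":56,"dy":-320,"dz":0,"twist":-0.6}]'
python3 -m pendant '[{"claw":0,"dx":2,"dy":-30,"dz":0,"twist":0},{"claw":0,"dx":5,"dy":-55,"dz":0,"twist":0},{"claw":0,"dx":5,"dy":-68,"dz":0,"twist":0},{"claw":0,"dx":5,"dy":-68,"dz":0,"twist":0},{"claw":0,"dx":5,"dy":-68,"dz":0,"twist":0},{"claw":0,"dx":5,"dy":-68,"dz":0,"twist":0}]'
cat > d.py <<'E'
from h import *
F=[r.get_state()["contact_force"]]
c=cam("wrist"); im,d=eyes.snapshot("wrist"); cv2.imwrite("pics/w2.png",im)
np.savez("w2.npz",im=im,d=d,T=c[2]); F.append(r.get_state()["contact_force"])
P=cloud(c,d); X,Y,Z=P[...,0],P[...,1],P[...,2]
m=(np.hypot(X-.588,Y+.143)<.03)
for lo,hi in((.108,.135),(.135,.145),(.145,.155),(.155,.165),(.165,.172),(.172,.2)):
    Q=P[m&(Z>lo)&(Z<hi)]
    if len(Q)>5: print(lo,len(Q),Q.mean(0).round(4),Q.min(0).round(4),Q.max(0).round(4))
print("clamp",[(o["confidence"],np.array(o["position"])*[512,384]) for o in nets.place_of("wrist","clamp_top")[:1]])
s=r.get_state(); Rm=R.from_quat(s["eef_rot"]).as_matrix(); print(s["tool_pos"],Rm.round(4),c[2][:3,3],c[0]); F.append(s["contact_force"]); print(np.mean(F,0))
E
python3 d.py
```

```text
clock: 6.95
tool_pos: [0.506, 0.1903, 0.3418]
eef_rot: [0.625, 0.781, 0.001, 0.0]
contact_force: [-0.5, 0.1, -2.1]
opening: 0.175
finger_force: 40.0
clock: 7.75
tool_pos: [0.5614, -0.1326, 0.339]
eef_rot: [0.829, 0.559, -0.001, -0.0]
contact_force: [0.1, 0.7, -1.7]
opening: 0.175
finger_force: 40.0
clock: 8.35
tool_pos: [0.5673, -0.1953, 0.3399]
eef_rot: [0.827, 0.562, 0.0, -0.001]
contact_force: [0.2, -0.2, -2.1]
opening: 0.176
finger_force: 40.0
0.108 662 [ 0.5856 -0.143   0.1224] [ 0.5642 -0.1645  0.1202] [ 0.6058 -0.1233  0.1253]
0.155 39 [ 0.5858 -0.1423  0.1574] [ 0.5785 -0.1566  0.1554] [ 0.592  -0.1313  0.1592]
0.165 92 [ 0.5852 -0.1437  0.1704] [ 0.5753 -0.1536  0.1679] [ 0.5949 -0.1342  0.172 ]
0.172 218 [ 0.5853 -0.1438  0.1758] [ 0.577  -0.1521  0.1721] [ 0.5936 -0.136   0.179 ]
clamp [(0.81, array([257.9968, 121.1904]))]
[ 0.56738117 -0.19594792  0.33994922] [[ 3.684e-01  9.297e-01  2.000e-04]
 [ 9.297e-01 -3.684e-01  7.000e-04]
 [ 7.000e-04 -0.000e+00 -1.000e+00]] [ 0.5907246  -0.13415983  0.48604805] [[303.75399062   0.         257.86704789]
 [  0.         303.75399062 194.99872275]
 [  0.           0.           1.        ]]
[-0.06914941 -0.68138097 -2.35859236]
```

View pics/w2.png

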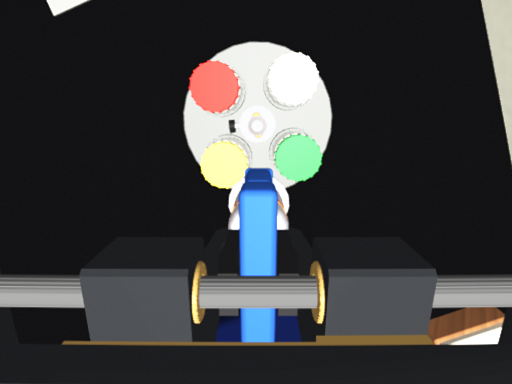

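The wrist view shows the stem at (257,125) with its two balls just above and below it. The held handle is upright below it, its sleeve foot showing at about (258,200). I'll check the foot's offset in the tool frame with the same data.

```bash
cat > e.py <<'E'
from h import *
from scipy.optimize import least_squares
z=np.load("w2.npz"); c=cam("wrist"); c=(c[0],c[1],z["T"]); P=cloud(c,z["d"]); im=z["im"].astype(int)
s=r.get_state(); Rm=R.from_quat(s["eef_rot"]).as_matrix(); L=(P-s["tool_pos"])@Rm
stem=(np.array([.5853,-.1437,.3399])-s["tool_pos"])@Rm; print("stem in tool",stem)
x,y,zz=L[...,0],L[...,1],L[...,2]
near=(np.hypot(x,y)<.05)
blue=near&(im[...,0]-im[...,2]>60)&(abs(zz+.019)<.03)
Q=L[blue&(zz<-.025)]; print("bar top",len(Q),Q.mean(0),Q.min(0),Q.max(0))
low=near&(zz>.02)&(zz<.12)
for a in range(20,96,5):
    Q=L[low&(zz>a/1e3)&(zz<(a+5)/1e3)]
    if len(Q)>3: print(a,len(Q),"x",Q[:,0].min().round(4),Q[:,0].max().round(4),"y",Q[:,1].min().round(4),Q[:,1].max().round(4))
Q=L[low&(zz>.06)]
# outline circle: outermost points per angle
th=np.arctan2(Q[:,1],Q[:,0]); rr=np.hypot(Q[:,0],Q[:,1]); E=[]
for b in np.arange(-1.5,1.5,.1):
    k=(th>=b)&(th<b+.1)
    if k.sum(): E.append(Q[k][rr[k].argmax(),:2])
E=np.array(E); f=least_squares(lambda p:np.hypot(E[:,0]-p[0],E[:,1]-p[1])-.0232,[0,0],loss="soft_l1",f_scale=.001)
print("foot centre tool",f.x,len(E),np.abs(f.fun).mean())
E
python3 e.py
```

```text
stem in tool [ 5.51743246e-02 -2.59190013e-03  8.97431281e-05]
bar top 4422 [ 0.0074099  -0.00129324 -0.02890753] [-0.03580368 -0.00944638 -0.03111923] [ 0.03748328  0.00672337 -0.02500687]
20 368 x 0.0004 0.0367 y -0.019 0.0163
25 40 x 0.0055 0.0138 y -0.0185 0.016
30 27 x 0.0044 0.0133 y -0.019 0.0165
35 41 x 0.0032 0.0137 y -0.0187 0.0171
40 18 x 0.0085 0.0134 y -0.0177 0.0151
45 10 x 0.0048 0.0125 y -0.0189 0.0166
50 12 x 0.0071 0.0122 y -0.0167 0.0155
55 12 x 0.0046 0.0115 y -0.0185 0.0167
60 11 x 0.006 0.0118 y -0.0182 0.016
65 12 x 0.0049 0.0115 y -0.0187 0.0164
70 9 x 0.006 0.0119 y -0.0175 0.016
75 278 x -0.0052 0.0193 y -0.0235 0.0207
80 110 x -0.0078 0.0193 y -0.0245 0.0217
foot centre tool [-0.00091219 -0.00104487] 21 0.00015812253991800065
```

```bash
python3 -m pendant '[{"claw":0,"dx":5,"dy":14,"dz":0,"twist":0},{"claw":0,"dx":12,"dy":32,"dz":0,"twist":0},{"claw":0,"dx":18,"dy":48,"dz":-10,"twist":0},{"claw":0,"dx":19,"dy":52.3,"dz":-30,"twist":0},{"claw":0,"dx":19,"dy":52.3,"dz":-50,"twist":0},{"claw":0,"dx":19,"dy":52.3,"dz":-60,"twist":0},{"claw":0,"dx":19,"dy":52.3,"dz":-60,"twist":0},{"claw":0,"dx":19,"dy":52.3,"dz":-60,"twist":0}]'
cat > f.py <<'E'
from h import *
import sys
F=[];Pz=[]
ims=[]
for n in ("top","scene","scene","top"):
    s=r.get_state(); F.append(s["contact_force"]); Pz.append(s["tool_pos"]); im,d=eyes.snapshot(n); ims.append(im)
print(np.mean(F,0).round(2),np.mean(Pz,0).round(4))
a=cv2.resize(ims[0][130:230,235:345],(440,400),interpolation=cv2.INTER_CUBIC); b=cv2.resize(ims[1][120:240,160:280],(400,400),interpolation=cv2.INTER_CUBIC)[:,20:380]
cv2.imwrite(f"pics/{sys.argv[1]}.png",np.hstack([a,b]))
E
python3 f.py t1
```

```text
clock: 9.25
tool_pos: [0.5868, -0.1451, 0.2804]
eef_rot: [0.828, 0.561, 0.001, 0.0]
contact_force: [0.6, 1.3, -2.2]
opening: 0.171
finger_force: 40.0
[-0.09  0.02 -2.39] [ 0.5869 -0.1453  0.2807]
```

View pics/t1.png

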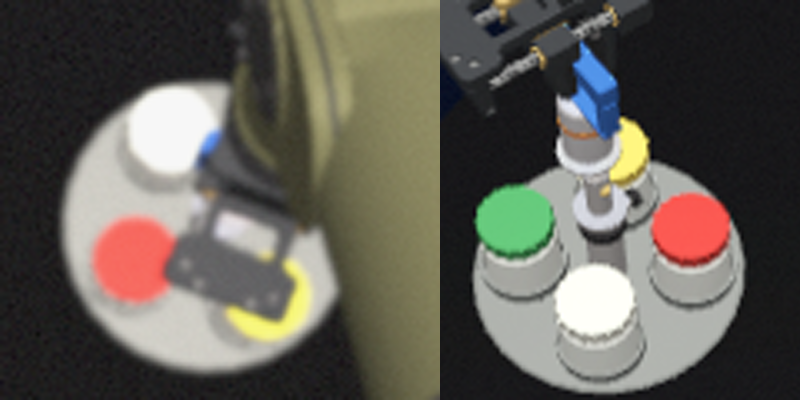

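The right half (scene) shows the foot at (588,155) a little left of the stem at (599,190). I'll overlay the projected vertical axis to judge the offset.

```bash
cat > g.py <<'E'
from h import *
s=r.get_state(); im,d=eyes.snapshot("scene"); c=cam("scene"); P=cloud(c,d)
s2=4
big=cv2.resize(im[125:225,165:300],None,fx=6,fy=6,interpolation=cv2.INTER_CUBIC)
W=np.linalg.inv(c[2])
def pr(p):
    q=cv2.projectPoints(np.array([p],float),cv2.Rodrigues(W[:3,:3])[0],W[:3,3],c[0],c[1])[0][0,0]; return q
for xy,col in (((.5853+.001,-.1437),(0,0,255)),):
    pts=[((pr((xy[0],xy[1],z))-[165,125]+.5)*6).astype(int) for z in np.arange(.10,.32,.01)]
    for a,b in zip(pts[:-1],pts[1:]): cv2.line(big,tuple(map(int,a)),tuple(map(int,b)),col,1)
cv2.imwrite("pics/ov.png",big)
X,Y,Z=P[...,0],P[...,1],P[...,2]; near=np.hypot(X-.587,Y+.144)<.045
for lo,hi in((.135,.148),(.16,.17),(.17,.18),(.192,.2),(.2,.206),(.206,.22),(.22,.235),(.235,.25)):
    Q=P[near&(Z>lo)&(Z<hi)]
    if len(Q)>3:
        # offsets in horizontal view-perpendicular direction
        v=Q.mean(0)-c[2][:3,3]; n=np.array([-v[1],v[0]])/np.hypot(v[0],v[1]); t=Q[:,:2]@n; t0=np.array([.5853,-.1437])@n
        print(lo,len(Q),Q.mean(0).round(4),"perp ctr mm",((t.min()+t.max())/2-t0)*1e3,"width",np.ptp(t)*1e3,"n",n.round(2))
E
python3 g.py
```

```text
0.135 21 [ 0.593  -0.1371  0.1402] perp ctr mm 0.1901871927731391 width 18.162993943875826 n [ 0.65 -0.76]
0.16 22 [ 0.5931 -0.1376  0.1654] perp ctr mm 1.144124091475518 width 17.470353272643013 n [ 0.65 -0.76]
0.17 8 [ 0.5932 -0.1376  0.1713] perp ctr mm -0.553876261221331 width 15.323620094872926 n [ 0.65 -0.76]
0.192 46 [ 0.5996 -0.1373  0.1978] perp ctr mm 3.306304876348476 width 45.195386929417715 n [ 0.66 -0.75]
0.2 57 [ 0.5972 -0.1368  0.2025] perp ctr mm 2.8093353433264467 width 44.793950966342535 n [ 0.65 -0.76]
0.206 57 [ 0.5992 -0.1373  0.2132] perp ctr mm 4.212333851086214 width 35.09269786533253 n [ 0.66 -0.76]
0.22 43 [ 0.602  -0.1392  0.2276] perp ctr mm 6.4296394877922936 width 29.096444189514457 n [ 0.66 -0.75]
0.235 41 [ 0.6031 -0.141   0.243 ] perp ctr mm 8.863999018377589 width 25.843324029954985 n [ 0.66 -0.75]
```

View pics/ov.png

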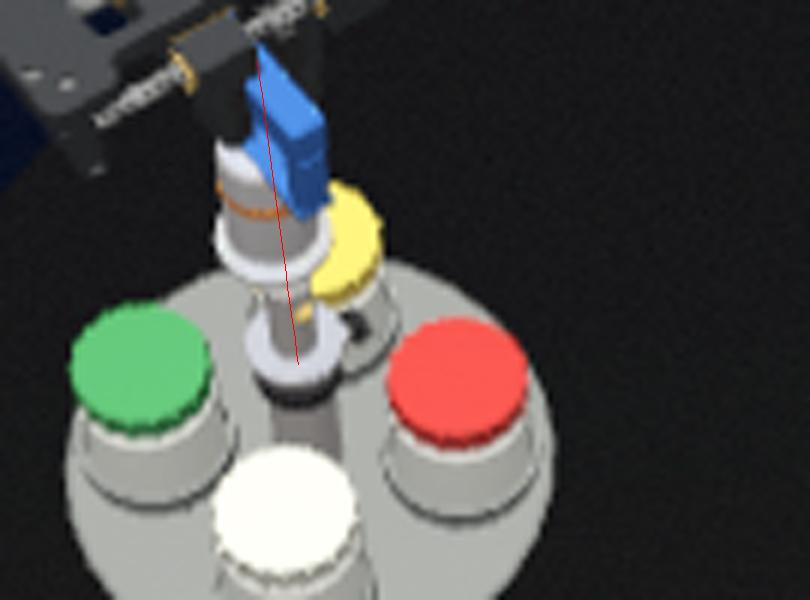

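The foot sits about 2 mm right of the stem axis along (0.65,−0.76). I'll correct most of that, ease onto the stem to just above the balls, and read the side force.

```bash
python3 -m pendant '[{"claw":0,"dx":-1,"dy":1.2,"dz":0,"twist":0},{"claw":0,"dx":-1,"dy":1.2,"dz":-8,"twist":0},{"claw":0,"dx":-1,"dy":1.2,"dz":-14,"twist":0},{"claw":0,"dx":-1,"dy":1.2,"dz":-18,"twist":0},{"claw":0,"dx":-1,"dy":1.2,"dz":-22,"twist":0},{"claw":0,"dx":-1,"dy":1.2,"dz":-26,"twist":0},{"claw":0,"dx":-1,"dy":1.2,"dz":-28,"twist":0},{"claw":0,"dx":-1,"dy":1.2,"dz":-28,"twist":0}]'
python3 -m pendant '[{"claw":0,"dx":0,"dy":0,"dz":-2,"twist":0},{"claw":0,"dx":0,"dy":0,"dz":-4,"twist":0},{"claw":0,"dx":0,"dy":0,"dz":-6,"twist":0},{"claw":0,"dx":0,"dy":0,"dz":-8,"twist":0},{"claw":0,"dx":0,"dy":0,"dz":-10,"twist":0},{"claw":0,"dx":0,"dy":0,"dz":-12,"twist":0},{"claw":0,"dx":0,"dy":0,"dz":-12,"twist":0},{"claw":0,"dx":0,"dy":0,"dz":-12,"twist":0}]'
cat > s.py <<'E'
from h import *
F=[];p=[];M=[]
for _ in range(4):
    s=r.get_state(); F.append(s["contact_force"]);p.append(s["tool_pos"]);M.append(s["moment"]); eyes.snapshot("top")
print("F",np.mean(F,0).round(2),"p",np.mean(p,0).round(4),"M",np.mean(M,0).round(2),s["clock"])
E
python3 s.py
```

```text
clock: 10.3
tool_pos: [0.585, -0.1443, 0.2514]
eef_rot: [0.828, 0.561, -0.0, -0.0]
contact_force: [0.3, -0.2, -2.0]
opening: 0.175
finger_force: 40.0
clock: 11.1
tool_pos: [0.5854, -0.1441, 0.2397]
eef_rot: [0.828, 0.561, 0.0, -0.0]
contact_force: [0.8, 1.1, -3.2]
opening: 0.172
finger_force: 40.0
F [ 0.56  0.7  -3.01] p [ 0.5854 -0.1441  0.2398] M [ 0.2  -0.3   0.01] 11.25
```

```bash
python3 -m pendant '[{"claw":0,"dx":0,"dy":0,"dz":-2,"twist":0},{"claw":0,"dx":0,"dy":0,"dz":-4,"twist":0},{"claw":0,"dx":0,"dy":0,"dz":-5.5,"twist":0},{"claw":0,"dx":0,"dy":0,"dz":-7,"twist":0}]'; python3 -m pendant '[{"claw":0,"dx":0,"dy":0,"dz":-1,"twist":0},{"claw":0,"dx":0,"dy":0,"dz":-2,"twist":0}]'; python3 -m pendant '[{"claw":0,"dx":0,"dy":0,"dz":-1,"twist":0},{"claw":0,"dx":0,"dy":0,"dz":-2,"twist":0}]'; python3 s.py
```

```text
clock: 11.7
tool_pos: [0.5856, -0.144, 0.2331]
eef_rot: [0.828, 0.561, 0.001, 0.0]
contact_force: [0.1, 1.5, 3.8]
opening: 0.177
finger_force: 40.0
clock: 11.9
tool_pos: [0.586, -0.1441, 0.2318]
eef_rot: [0.828, 0.561, 0.001, 0.001]
contact_force: [-0.3, 1.1, 7.7]
opening: 0.175
finger_force: 40.0
clock: 12.1
tool_pos: [0.5862, -0.1441, 0.2301]
eef_rot: [0.828, 0.561, 0.001, 0.001]
contact_force: [0.6, 1.3, 9.5]
opening: 0.174
finger_force: 40.0
F [0.93 1.46 5.62] p [ 0.5861 -0.1441  0.2298] M [ 0.4  -0.16  0.01] 12.25
```

Past the peak (~10 N up), consistent with seat at TCP ≈ 0.207. Continue through the bore.

```bash
python3 -m pendant '[{"claw":0,"dx":0,"dy":0,"dz":-2,"twist":0},{"claw":0,"dx":0,"dy":0,"dz":-4,"twist":0},{"claw":0,"dx":0,"dy":0,"dz":-6,"twist":0},{"claw":0,"dx":0,"dy":0,"dz":-8,"twist":0},{"claw":0,"dx":0,"dy":0,"dz":-10,"twist":0},{"claw":0,"dx":0,"dy":0,"dz":-12,"twist":0},{"claw":0,"dx":0,"dy":0,"dz":-14,"twist":0},{"claw":0,"dx":0,"dy":0,"dz":-15,"twist":0}]'; python3 s.py;python3 -m pendant '[{"claw":0,"dx":0,"dy":0,"dz":-0.7,"twist":0},{"claw":0,"dx":0,"dy":0,"dz":-1.4,"twist":0},{"claw":0,"dx":0,"dy":0,"dz":-2,"twist":0}]'; python3 s.py
```

```text
clock: 13.1
tool_pos: [0.5853, -0.1441, 0.2132]
eef_rot: [0.828, 0.561, 0.0, -0.0]
contact_force: [3.2, 1.7, -2.6]
opening: 0.174
finger_force: 40.1
F [ 3.95  2.11 -5.43] p [ 0.585  -0.1441  0.2128] M [ 0.54 -1.    0.  ] 13.25
clock: 13.6
tool_pos: [0.585, -0.1442, 0.2116]
eef_rot: [0.828, 0.561, -0.0, -0.0]
contact_force: [2.2, 2.7, -4.6]
opening: 0.175
finger_force: 40.1
F [ 3.    2.49 -6.78] p [ 0.5849 -0.1442  0.2114] M [ 0.65 -0.95 -0.01] 13.75
```

Balls are now pulling it down. Relieve the side load slightly and ease to the seat.

```bash
python3 -m pendant '[{"claw":0,"dx":0.4,"dy":0.4,"dz":-0.5,"twist":0},{"claw":0,"dx":0.5,"dy":0.5,"dz":-1,"twist":0},{"claw":0,"dx":0.5,"dy":0.5,"dz":-1.5,"twist":0},{"claw":0,"dx":0.5,"dy":0.5,"dz":-2,"twist":0}]'; python3 s.py;python3 -m pendant '[{"claw":0,"dx":0,"dy":0,"dz":-0.5,"twist":0},{"claw":0,"dx":0,"dy":0,"dz":-1,"twist":0}]'; python3 s.py
```

```text
clock: 14.2
tool_pos: [0.5852, -0.1438, 0.2094]
eef_rot: [0.828, 0.561, -0.0, -0.0]
contact_force: [0.8, 3.1, -6.7]
opening: 0.175
finger_force: 40.0
F [ 2.11  2.63 -8.4 ] p [ 0.5852 -0.1438  0.2094] M [ 0.58 -0.62  0.01] 14.35
clock: 14.6
tool_pos: [0.5855, -0.1438, 0.2089]
eef_rot: [0.828, 0.561, -0.0, -0.0]
contact_force: [-0.1, 1.4, -4.7]
opening: 0.175
finger_force: 40.0
F [ 0.7   2.12 -5.3 ] p [ 0.5855 -0.1438  0.2089] M [ 0.55 -0.27 -0.01] 14.75
```

```bash
python3 -m pendant '[{"claw":0,"dx":0,"dy":0,"dz":-0.4,"twist":0},{"claw":0,"dx":0,"dy":0,"dz":-0.8,"twist":0}]'; python3 s.py; python3 -m pendant '[{"claw":0,"dx":0,"dy":0,"dz":-0.4,"twist":0},{"claw":0,"dx":0,"dy":0,"dz":-0.7,"twist":0}]'; python3 s.py
```

```text
clock: 15.0
tool_pos: [0.5858, -0.144, 0.2082]
eef_rot: [0.828, 0.561, 0.0, 0.0]
contact_force: [0.2, 1.5, -3.3]
opening: 0.173
finger_force: 40.0
F [ 0.66  1.62 -3.54] p [ 0.5858 -0.144   0.2081] M [ 0.43 -0.22  0.01] 15.15
clock: 15.4
tool_pos: [0.586, -0.144, 0.2075]
eef_rot: [0.828, 0.561, 0.0, 0.0]
contact_force: [1.1, 2.1, -2.7]
opening: 0.172
finger_force: 40.0
F [ 0.7   1.61 -2.05] p [ 0.586  -0.144   0.2075] M [ 0.29 -0.24 -0.  ] 15.55
```

```bash
python3 -m pendant '[{"claw":0,"dx":0,"dy":0,"dz":-0.4,"twist":0},{"claw":0,"dx":0,"dy":0,"dz":-0.7,"twist":0}]'; python3 s.py; python3 -m pendant '[{"claw":0,"dx":0,"dy":0,"dz":-0.3,"twist":0},{"claw":0,"dx":0,"dy":0,"dz":-0.6,"twist":0}]'; python3 s.py
```

```text
clock: 15.8
tool_pos: [0.5861, -0.144, 0.2069]
eef_rot: [0.828, 0.561, 0.0, 0.0]
contact_force: [-0.4, 1.5, 1.0]
opening: 0.178
finger_force: 40.0
F [0.66 1.31 1.05] p [ 0.5861 -0.1439  0.2069] M [ 0.18 -0.23 -0.01] 15.95
clock: 16.2
tool_pos: [0.5865, -0.1437, 0.2068]
eef_rot: [0.828, 0.561, 0.001, 0.001]
contact_force: [0.1, 1.4, 7.3]
opening: 0.175
finger_force: 40.0
F [0.73 1.12 5.77] p [ 0.5864 -0.1437  0.2068] M [ 0.22 -0.1  -0.02] 16.35
```

Seated with ~8 N on the flange. Now the tug, in small steps.

```bash
python3 -m pendant '[{"claw":0,"dx":0,"dy":0,"dz":0,"twist":0},{"claw":0,"dx":0,"dy":0,"dz":0.5,"twist":0},{"claw":0,"dx":0,"dy":0,"dz":1,"twist":0},{"claw":0,"dx":0,"dy":0,"dz":1.5,"twist":0},{"claw":0,"dx":0,"dy":0,"dz":2,"twist":0}]'; python3 s.py; python3 -m pendant '[{"claw":0,"dx":0,"dy":0,"dz":0.4,"twist":0},{"claw":0,"dx":0,"dy":0,"dz":0.7,"twist":0}]'; python3 s.py
```

```text
clock: 16.9
tool_pos: [0.5855, -0.1437, 0.2073]
eef_rot: [0.828, 0.561, -0.0, -0.0]
contact_force: [2.3, 0.9, -2.5]
opening: 0.177
finger_force: 40.0
F [ 1.92  1.42 -2.73] p [ 0.5855 -0.1437  0.2074] M [ 0.25 -0.53  0.01] 17.05
clock: 17.3
tool_pos: [0.5854, -0.1436, 0.2082]
eef_rot: [0.828, 0.561, -0.0, -0.0]
contact_force: [2.4, 1.3, -4.9]
opening: 0.176
finger_force: 40.0
F [ 2.02  1.34 -5.06] p [ 0.5854 -0.1436  0.2083] M [ 0.29 -0.53 -0.01] 17.45
```

```bash
python3 -m pendant '[{"claw":0,"dx":0,"dy":0,"dz":0.4,"twist":0},{"claw":0,"dx":0,"dy":0,"dz":0.7,"twist":0}]'; python3 s.py; python3 -m pendant '[{"claw":0,"dx":0,"dy":0,"dz":0.3,"twist":0},{"claw":0,"dx":0,"dy":0,"dz":0.6,"twist":0}]'; python3 s.py
```

```text
clock: 17.7
tool_pos: [0.5854, -0.1436, 0.209]
eef_rot: [0.828, 0.561, -0.0, -0.0]
contact_force: [2.2, 1.3, -8.1]
opening: 0.174
finger_force: 40.0
F [ 1.82  1.69 -8.23] p [ 0.5854 -0.1436  0.209 ] M [ 0.42 -0.52 -0.01] 17.85
clock: 18.1
tool_pos: [0.5853, -0.1436, 0.2094]
eef_rot: [0.828, 0.561, -0.0, -0.0]
contact_force: [1.4, 2.1, -11.0]
opening: 0.178
finger_force: 40.0
F [  1.92   2.14 -11.56] p [ 0.5853 -0.1437  0.2095] M [ 0.49 -0.56 -0.03] 18.25
```

It resists ~9 N beyond its weight, so it has caught. Lower it back onto the seat.

```bash
python3 -m pendant '[{"claw":0,"dx":0,"dy":0,"dz":-0.7,"twist":0},{"claw":0,"dx":0,"dy":0,"dz":-1.4,"twist":0},{"claw":0,"dx":0,"dy":0,"dz":-2.1,"twist":0},{"claw":0,"dx":0,"dy":0,"dz":-2.8,"twist":0},{"claw":0,"dx":0,"dy":0,"dz":-3.4,"twist":0},{"claw":0,"dx":0,"dy":0,"dz":-3.4,"twist":0}]'; python3 s.py
```

```text
clock: 18.9
tool_pos: [0.5862, -0.1441, 0.2071]
eef_rot: [0.828, 0.561, 0.0, 0.001]
contact_force: [-0.4, 1.0, -2.0]
opening: 0.172
finger_force: 40.0
F [ 0.54  0.93 -2.18] p [ 0.5862 -0.1441  0.207 ] M [ 0.24 -0.22 -0.02] 19.05
```

```bash
python3 -m pendant '[{"claw":0,"dx":0,"dy":0,"dz":-0.3,"twist":0},{"claw":0,"dx":0,"dy":0,"dz":-0.3,"twist":0},{"claw":0,"dx":0,"dy":0,"dz":-0.3,"twist":0}]' 5; python3 -m pendant '[{"claw":0.25,"dx":0,"dy":0,"dz":0,"twist":0},{"claw":0.35,"dx":0,"dy":0,"dz":0,"twist":0},{"claw":0.5,"dx":0,"dy":0,"dz":0,"twist":0},{"claw":0.6,"dx":0,"dy":0,"dz":0,"twist":0},{"claw":0.6,"dx":0,"dy":0,"dz":0,"twist":0},{"claw":0.6,"dx":0,"dy":0,"dz":0,"twist":0}]'; python3 s.py
```

```text
clock: 19.4
tool_pos: [0.5863, -0.144, 0.2069]
eef_rot: [0.828, 0.561, 0.001, 0.001]
contact_force: [1.2, 1.5, 2.3]
opening: 0.181
finger_force: 5.0
clock: 20.0
tool_pos: [0.5857, -0.1438, 0.2062]
eef_rot: [0.828, 0.561, -0.0, -0.0]
contact_force: [0.8, 0.0, -0.7]
opening: 0.6
finger_force: 0.0
F [ 0.43 -0.27 -0.43] p [ 0.5857 -0.1438  0.2062] M [-0.04 -0.05  0.  ] 20.15
```

Released with no residual load. Retreat straight up and look.

```bash
python3 -m pendant '[{"claw":0.6,"dx":0,"dy":0,"dz":10,"twist":0},{"claw":0.6,"dx":0,"dy":0,"dz":30,"twist":0},{"claw":0.6,"dx":0,"dy":0,"dz":55,"twist":0},{"claw":0.6,"dx":0,"dy":0,"dz":85,"twist":0},{"claw":0.6,"dx":0,"dy":0,"dz":115,"twist":0},{"claw":0.6,"dx":0,"dy":0,"dz":140,"twist":0},{"claw":0.6,"dx":0,"dy":0,"dz":150,"twist":0},{"claw":0.6,"dx":0,"dy":0,"dz":150,"twist":0}]'; python3 g.py >/dev/null
python3 - <<'E'
from h import *
c=cam("wrist"); im,d=eyes.snapshot("wrist"); P=cloud(c,d); im=im.astype(int)
m=(np.hypot(P[...,0]-.586,P[...,1]+.144)<.05)&(P[...,2]>.2)&(im[...,0]-im[...,2]>60)
Q=P[m]; print(np.median(Q,0), (Q.min(0)+Q.max(0))/2, np.percentile(Q[:,2],[10,90]))
E
```

```text
clock: 21.0
tool_pos: [0.5864, -0.1437, 0.3579]
eef_rot: [0.828, 0.561, 0.001, 0.001]
contact_force: [-0.5, 0.5, -0.2]
opening: 0.601
finger_force: 0.0
[ 0.58693524 -0.1410524   0.23591875] [ 0.58543243 -0.14387662  0.2201991 ] [0.23449027 0.23688211]
```

View pics/ov.png

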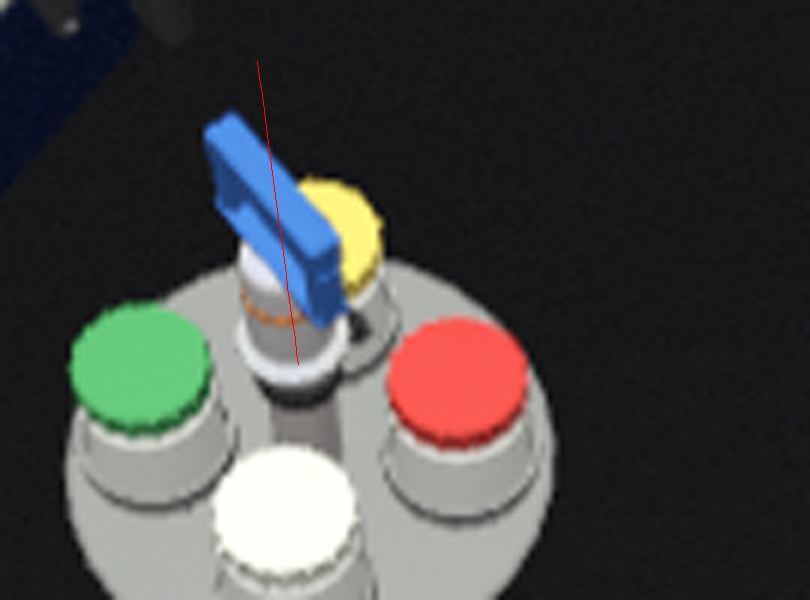

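The handle sits on the flange at (292,365), upright and on the axis. The bar top is at 0.236 m, as expected for home, and the pots are untouched. Handing in.

```bash
python3 -c "
from plant import r
print(r.finish_job())"
```

```text
the job is handed in; nothing more can be done
None
```

I slid the handle onto the stem until it clicked home, it held a tug of about 9 N, and I released it upright on the seat and handed the job in at about 21 s; no verdict was shown.

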